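# Refit the splined clamp lever on the assembly jig and swing it shut

## Task

Fit the loose ball-knob lever back on the jig's upright splined spindle: turn it by feel until its splines match, without forcing it, and push it fully home on the shoulder. Then swing the fitted lever round until its arm rests against the stop post, so the clamp closes, and let go. Leave everything else on the bench where it lies and do not force the lever against the jig.

Things in the scene. Friction and masses are not known exactly. Their poses are not given: they have to be found in the camera images.
- lever: Loose steel clamp lever, 0.24 to 0.34 kg, lying right way up. Octagonal hub 36 mm across flats, 30 mm high; origin on the bore axis at the hub's underside, z up along the bore. Flats face its +x, -x, +y, -y: grip the hub across the y flats. A straight round arm 10 mm thick leaves the hub along +x, centre line 15 mm above the underside, and carries a ball knob.
- bore_top (a point): Centre of the hub's top face, 30 mm above its underside. The bore goes right through: four straight slots (towards the lever's +x, +y, -x, -y) reach 12.8 mm from the axis; the +x slot, on the arm's side, is 11.4 mm wide, the other three 6.4 mm; the lands between them come to 8.8 mm from the axis.
- knob (a point): Centre of the lever's 30 mm ball knob, 115 mm from the bore axis along the lever's +x, 15 mm above the hub's underside.
- lever_mid (a point): Point on the centre line of the lever's arm, 75 mm from the bore axis, 15 mm above the hub's underside: the part of the arm that meets the stop post.
- jig: Steel jig bolted to the bench: plate 14 mm thick (-115 to +60 mm in its x, -50 to +90 mm in its y). Origin on the bench surface on the spindle's axis, z up. An upright splined spindle stands on a 32 mm post. It turns with some friction (about 0.2 N m) and stays where it is left; a hold-down finger (top 40 mm above the bench) turns with it. The clamp closes counter-clockwise seen from above.
- shoulder (a point): Centre of the top of the spindle's round shoulder (33 mm diameter), 55 mm above the bench, on the spindle's axis; axes as the jig's. The hub's underside rests here when fully home. Splines stand on it: 24 mm long, 16.6 mm core, four at right angles reaching 12 mm from the axis, one 10 mm wide, the other three 5 mm wide.
- spline_end (a point): Upper end of the splines, 79 mm above the bench, on the axis. The lever goes on one way only, wide slot over wide spline, with about 4 degrees of play; else its underside rests here. The spindle's angle is not reported: at the start the wide spline points anywhere within 0.6 rad either side of the jig's +x. The hold-down finger is 2.1 rad counter-clockwise of it.
- pilot_tip (a point): Tip of the spindle's smooth round pilot nose, 97 mm above the bench: 16.6 mm diameter from 79 to 85 mm above the bench, tapering to 8 mm at the tip. It centres the hub's bore before the splines are met.
- stop_post (a point): On the axis of the upright stop post (12 mm diameter, top 85 mm above the bench), at the fitted arm's height, 75 mm from the spindle's axis, 1.20 rad counter-clockwise of the jig's +x. The fitted arm touches it when it points about 1.05 rad counter-clockwise of the jig's +x, its centre line then 11 mm from the post's axis.
- channel_a: Bystander: loose metal channel 110 x 45 x 25 mm, origin at the middle of its underside.
- channel_b: Bystander: loose metal channel 90 x 45 x 25 mm, origin at the middle of its underside.
- wrench: Bystander: wrench, 170 mm, lying flat; origin at the middle of its underside.
- hammer: Bystander: hammer, 270 mm, lying flat; origin at the middle of its underside.
- collar: Bystander: plain steel collar, 42 mm outside, 22 mm smooth bore, 16 mm high; origin at the centre of its underside.
- rubbing_block: Bystander: dark wood block 100 x 50 x 35 mm; origin at the middle of its underside.
There are look-alikes about, which are no part of the job. What is shaped like the lever but green or purple is not meant.

How it is judged:
By the outcome, as a careful person would: the job done as asked, in the order asked, and still so for the second after the job is handed in, with the robot touching nothing.
It also fails if it takes over 67 s, if anything falls off the work surface, if the arm or the gripper's body presses on something with over 40 N, if the wrist force passes 120 N, or if a joint passes its speed limit or range.

## Robot

A 6-joint arm with a two-finger parallel gripper is mounted at the origin on the work surface. World frame = base frame: x ahead of the robot, y to its left, z up, the work surface at z = 0. Lengths are in m, angles in rad, forces in N, time in s.
With the tool pointing down it reaches from about 0.35 to 0.725 m from the base axis. Payload 6 kg.
Tool frame: the origin (TCP) lies between the finger pads; the fingertips stand 25 mm ahead of it and the grasp point (between the pads) lies 6 mm ahead of it (manip.tip_reach is the distance from the TCP to the fingertips, in m); z points along the fingers, x is the direction in which the jaws open and shut, and the axes are right-handed (so a half turn about z gives the same grasp; the last joint's range is limited). The gripper opens to 85 mm and grips with 20 to 120 N. Pads are 22 mm wide; open, the fingers measure 114 mm over their backs; the gripper's body (76 mm by 85 mm) begins 54 mm behind the grasp point. The pads swing forward as they close: fully open they stand 13 mm farther back than shut.
Start: joints at [1.53, 0.04, 0.085, 0, -1.615, -0.334], TCP at [0.22, 0.558, 0.256] pointing down, gripper open.
Joint ranges: [-2.56, 2.56], [-1.29, 2.01], [-1.08, 1.49], [-3.29, 1.98], [-2.81, -0.18], [-2.99, 2.99]. Speed limits (rad/s): [2.57, 2.57, 3.01, 3.14, 3.14, 3.14].

## Interface

Orientations are given as a 3x3 rotation matrix whose columns are the frame's x, y, z axes.
In Python, from plant import manip, eyes, monitor gives the robot as it stands. The module is installed in compiled form; this text tells all that it offers. Calls block until the motion is done:
- manip.movep(position, orientation): joint-space move of the TCP to a pose.
- manip.line_to(position, rotation=None, feed=0.15, force_limit=None): straight line of the TCP; rotation=None keeps the orientation; feed is the mean speed in m/s. With force_limit (N) it stops when the force on the tool has changed by that much, and returns True; else False.
- manip.set_joints(angles): joint-space move.
- manip.ungrasp() and manip.gripper_close(grasp_force=None): open the fingers fully, or close them until they stop; grasp_force is the grip in N (None keeps the last).
- manip.sleep(seconds).
- manip.inverse_kinematics(position, orientation): joint angles nearest the present ones, or None.
- eyes.capture(name): name is "side" or "top"; returns (picture, depth): 480x640x3 uint8, blue, green, red; 480x640 float32, m along the optical axis (not along the pixel's ray), 0 where there is no reading.
- eyes.camera_info(name): a dict with "intrinsics" (3x3 intrinsics, pixels), "T" (4x4, takes a point from camera to world coordinates). Camera axes: x right, y up, looking along -z (the intrinsics and any distortion apply to the point x, -y, -z); pixel columns grow to the right and rows downward; lengths in m; the calibration is good to about 2 mm. A picture is of the moment at which its call begins. camera_info takes no time and is no camera call.
A pose or a line that the arm cannot do raises manip.Unreachable and nothing moves.
- manip.job_done(): hands the job in, once; it reports no verdict.
Readings, each from a call of its own:
- monitor.get_time(): time.
- monitor.get_joints(): joint angles.
- monitor.get_dq(): joint speeds.
- monitor.get_effort(): joint torques, N m.
- monitor.get_tcp_pos(): TCP position.
- monitor.get_eef_rot(): TCP orientation.
- monitor.get_wrist_force(): force on the tool from outside, world axes, zero at the start.
- monitor.get_moment(): the same for the moment, N m.
- monitor.get_grip_width(): finger opening in m.
Only numpy, scipy, OpenCV 4.12 (cv2) and the standard library are available. Lean on these libraries where they do the work, as an engineer would, in place of code of your own. Each camera call takes 0.05 s, during which the arm holds its last target.

## Working session

There is one attempt and no reset: what is moved stays moved. The work goes in short steps, each a Python script; the robot and the scene stay as the last script left them, time stands still between calls to the robot, and variables do not carry over. Pictures are saved under pics/ and viewed, and the job is handed in when it is done.

```bash
ls; mkdir -p pics; python3 - <<'E'
from plant import manip, eyes, monitor
import cv2,numpy as np
for n in("top","side"):
    p,d=eyes.capture(n); cv2.imwrite(f"pics/{n}0.png",p); np.save(f"pics/{n}0.npy",d)
    i=eyes.camera_info(n); print(n,{k:(np.round(v,4).tolist() if hasattr(v,'shape') else v) for k,v in i.items()})
print(monitor.get_time(),manip.tip_reach,monitor.get_eef_rot())
E
```

```text
pics
top {'intrinsics': [[444.9196, 0.0, 315.7829], [0.0, 444.9196, 230.0364], [0.0, 0.0, 1.0]], 'T': [[0.0007, 0.9736, -0.2282, 0.284], [-1.0, 0.0011, 0.0015, 0.0381], [0.0017, 0.2282, 0.9736, 0.9779], [0.0, 0.0, 0.0, 1.0]]}
side {'intrinsics': [[558.1915, 0.0, 315.3555], [0.0, 558.1915, 238.2384], [0.0, 0.0, 1.0]], 'T': [[0.982, 0.1315, -0.1355, 0.3107], [-0.1884, 0.634, -0.7501, -0.8423], [-0.0127, 0.7621, 0.6473, 0.812], [0.0, 0.0, 0.0, 1.0]]}
0.1 0.025 [[-3.66058933e-01 -9.30591559e-01 -4.55885695e-04]
 [-9.30590324e-01  3.66059193e-01 -1.52151654e-03]
 [ 1.58279160e-03 -1.32721905e-04 -9.99998739e-01]]
```

View pics/top0.png

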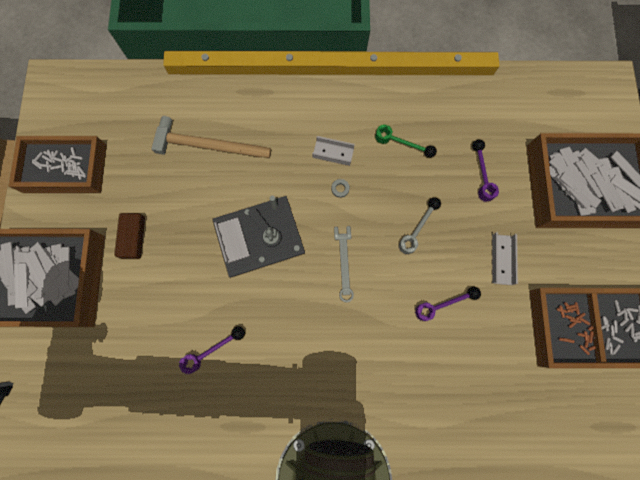

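View pics/side0.png

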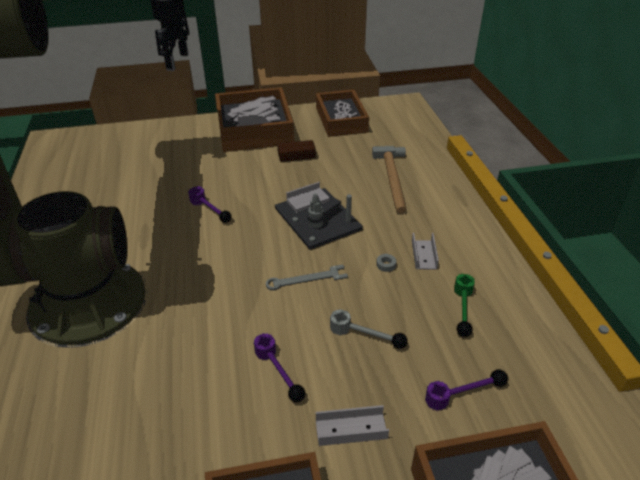

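The steel lever has its hub near top (409,243) and its knob near (434,203). The jig spindle is near (271,236) and the stop post near (277,200). The other levers are green or purple. Next I'll look at enlarged crops.

```bash
cat > h.py <<'E'
import numpy as np,cv2
from plant import manip, eyes, monitor
def cam(n):
    i=eyes.camera_info(n); return np.array(i["intrinsics"]),np.array(i["T"])
def at_z(n,u,v,z):
    K,T=cam(n); r=T[:3,:3]@np.array([(u-K[0,2])/K[0,0],-(v-K[1,2])/K[1,1],-1]); o=T[:3,3]
    return o+r*(z-o[2])/r[2]
def proj(n,p):
    K,T=cam(n); q=T[:3,:3].T@(np.array(p)-T[:3,3]); q=np.array([q[0],-q[1],-q[2]]); w=K@q; return w[:2]/w[2]
def crop(n,img,x0,y0,w,h,s,name):
    cv2.imwrite(name,cv2.resize(img[y0:y0+h,x0:x0+w],None,fx=s,fy=s,interpolation=cv2.INTER_CUBIC))
E
python3 - <<'E'
import cv2,numpy as np
from h import crop
t=cv2.imread("pics/top0.png");s=cv2.imread("pics/side0.png")
def g(a):return np.clip(255*(a/255.)**.6,0,255).astype(np.uint8)
A=cv2.resize(g(t)[190:265,380:480],None,fx=8,fy=8,interpolation=2);cv2.imwrite("pics/tl.png",A)
cv2.imwrite("pics/tj.png",cv2.resize(g(t)[190:285,205:315],None,fx=6,fy=6,interpolation=2))
cv2.imwrite("pics/sl.png",cv2.resize(g(s)[300:360,320:420],None,fx=8,fy=8,interpolation=2))
cv2.imwrite("pics/sj.png",cv2.resize(g(s)[175:250,270:370],None,fx=8,fy=8,interpolation=2))
E
```

```text
(no output)
```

View pics/tl.png

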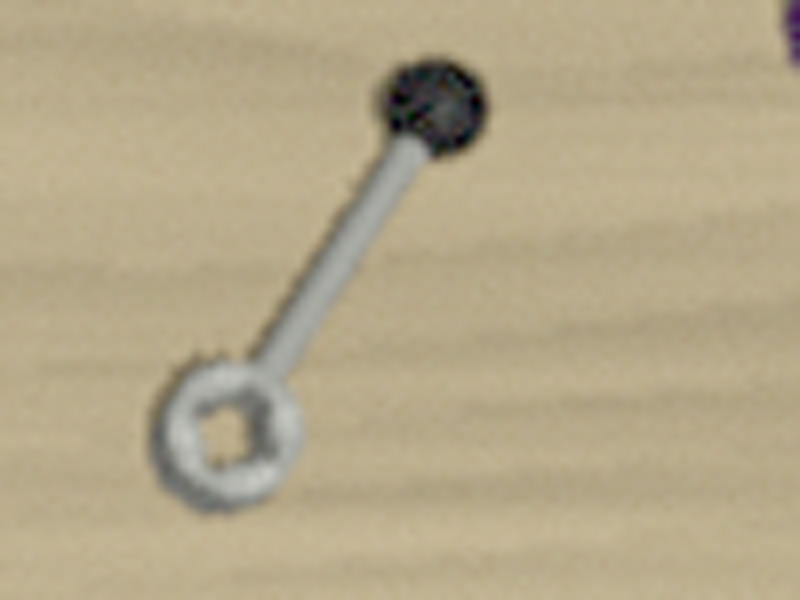

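View pics/tj.png

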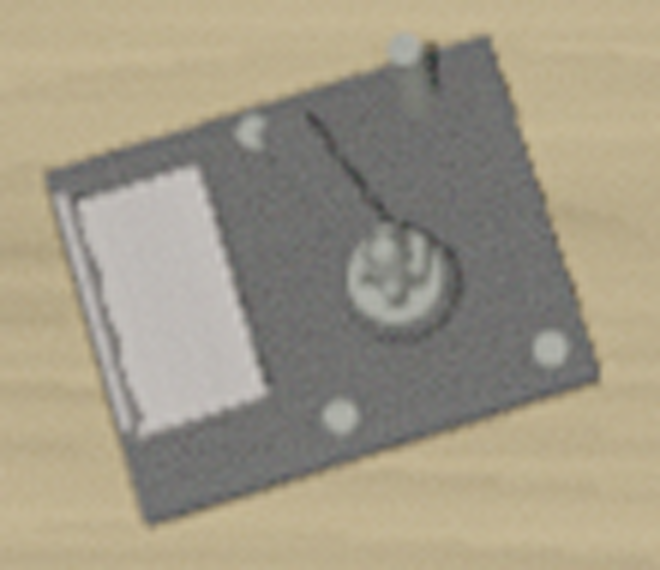

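View pics/sl.png

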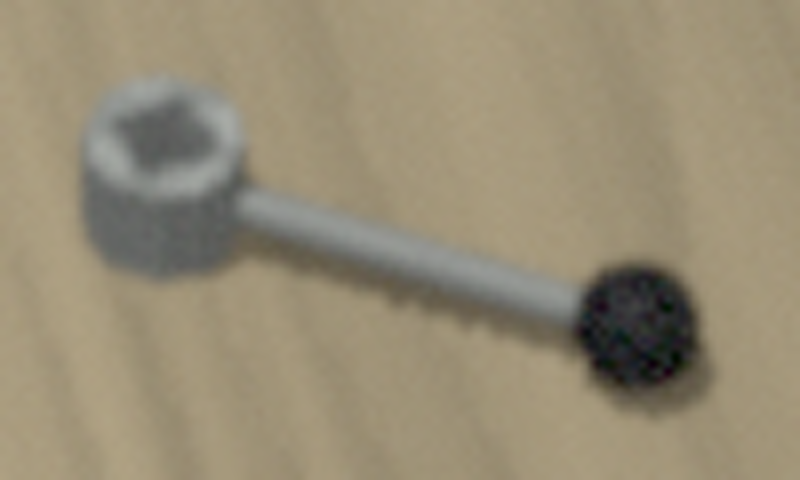

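View pics/sj.png

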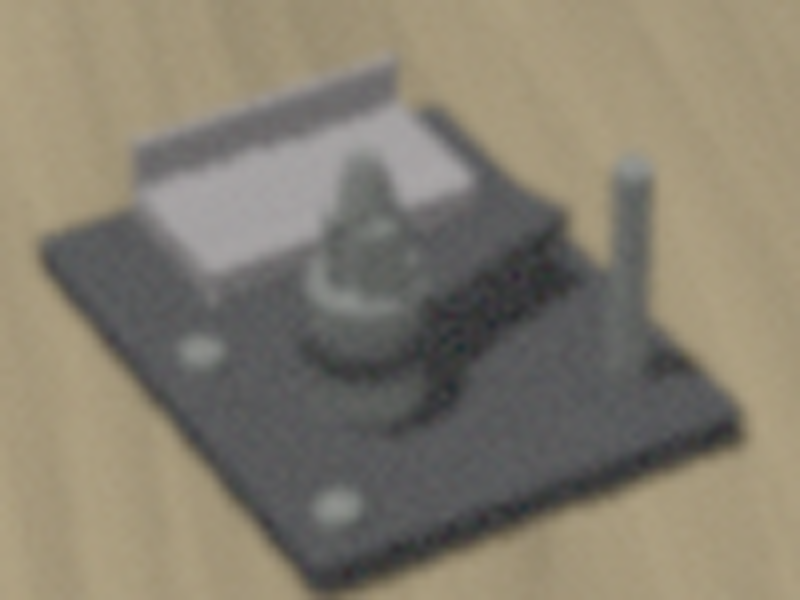

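Top crop: plate corners are about (490,38), (600,378), (150,523) and (48,172). The shoulder disc is near (393,278) and the post top near (404,49). I'll solve these, and look in depth for the finger, since it gives the spindle's angle.

```bash
python3 - <<'E'
from h import *
np.set_printoptions(precision=4,suppress=True)
f=lambda X,Y,s,x0,y0:(x0+(X+.5)/s-.5,y0+(Y+.5)/s-.5)
J=lambda X,Y:f(X,Y,6,205,190); L=lambda X,Y:f(X,Y,8,380,190)
SL=lambda X,Y:f(X,Y,8,320,300); SJ=lambda X,Y:f(X,Y,8,270,175)
C=np.array([at_z("top",*J(*p),.014)[:2] for p in [(490,38),(600,378),(150,523),(48,172)]])
print(C, [np.linalg.norm(C[i]-C[(i+1)%4]) for i in range(4)])
M=np.array([(.06,.09),(.06,-.05),(-.115,-.05),(-.115,.09)])
mc=M.mean(0);cc=C.mean(0);U,S,V=np.linalg.svd((M-mc).T@(C-cc));R=V.T@U.T
o=cc-R@mc;yaw=np.arctan2(R[1,0],R[0,0]);print("jig",o,yaw, C-(M@R.T+o))
print("shoulder",at_z("top",*J(393,278),.055),"tip",at_z("top",*J(388,228),.097))
pp=at_z("top",*J(404,49),.085);print("post",pp,o+.075*np.array([np.cos(yaw+1.2),np.sin(yaw+1.2)]))
h=at_z("top",*L(229,434),.03);k=at_z("top",*L(436,106),.015)
print("lever top",h,k,np.linalg.norm((h-k)[:2]),np.arctan2(*(k-h)[1::-1]))
print("side tip",at_z("side",*SJ(363,155),.095),"post",at_z("side",*SJ(632,165),.085))
h=at_z("side",*SL(163,133),.03);k=at_z("side",*SL(638,328),.015)
print("lever side",h,k,np.linalg.norm((h-k)[:2]),np.arctan2(*(k-h)[1::-1]))
for n in("top","side"):
    d=np.load(f"pics/{n}0.npy");K,T=cam(n)
    v,u=np.mgrid[:480,:640]
    P=np.stack([(u-K[0,2])/K[0,0]*d,-(v-K[1,2])/K[1,1]*d,-d],-1)@T[:3,:3].T+T[:3,3]
    z=P[...,2]
    loc=(P[...,:2]-o)@R
    r=np.hypot(loc[...,0],loc[...,1])
    m=(r<.075)&(z>.02)&(d>0)
    im=np.zeros((400,400),np.uint8)
    for a,b,c in zip(loc[m][:,0],loc[m][:,1],z[m]):
        im[int(200-b*2500)-2:int(200-b*2500)+3,int(200+a*2500)-2:int(200+a*2500)+3]=min(255,c*2500)
    cv2.imwrite(f"pics/dj_{n}.png",im)
    print(n,np.median(z[m]),m.sum(), z[(r>.05)&(r<.06)].std())
E
```

```text
[[0.5892 0.1036]
 [0.459  0.0612]
 [0.4055 0.2237]
 [0.5367 0.2676]] [np.float64(0.13698934761008913), np.float64(0.17102589360603546), np.float64(0.13836473695115578), np.float64(0.17221602317532628)]
jig [0.4871 0.1317] -1.255102649093826 [[-0.0021  0.001 ]
 [ 0.0007  0.0021]
 [ 0.0016 -0.0018]
 [-0.0002 -0.0013]]
shoulder [0.4874 0.1337 0.055 ] tip [0.4955 0.1315 0.097 ]
post [0.5627 0.1288 0.085 ] [0.562  0.1276]
lever top [ 0.4756 -0.1642  0.03  ] [ 0.5731 -0.2302  0.015 ] 0.11768277350396857 -0.5954531610905376
side tip [0.4881 0.1357 0.095 ] post [0.5625 0.1295 0.085 ]
lever side [ 0.477  -0.1651  0.03  ] [ 0.5725 -0.2306  0.015 ] 0.11578748751461179 -0.601383109692919
top 0.041055668435858395 726 0.008369973533373721
side 0.04051441687638674 712 0.00914887141217405
```

```bash
python3 -c "
import cv2,numpy as np
cv2.imwrite('pics/dj.png',np.hstack([cv2.imread('pics/dj_top.png'),cv2.imread('pics/dj_side.png')]))"
```

```text
(no output)
```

View pics/dj.png

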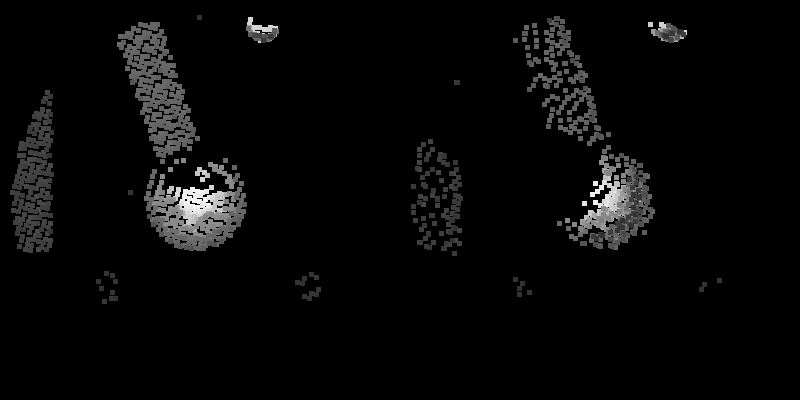

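The finger shows clearly in both depth maps at about 1.89 rad from jig +x, so the wide spline is near −0.2 rad. I'll refine the spindle axis and finger angle, and check IK for the whole plan.

```bash
cat >> h.py <<'E'
def Rt(yaw,s=1): # tool down, tool x = s * lever y
    x=s*np.array([-np.sin(yaw),np.cos(yaw),0]); z=np.array([0,0,-1.]); return np.stack([x,np.cross(z,x),z],1)
E
python3 - <<'E'
from h import *
from scipy.optimize import least_squares
np.set_printoptions(precision=4,suppress=True)
yaw=-1.255;c0=np.array([.4873,.1327])
for n in("top","side"):
    d=np.load(f"pics/{n}0.npy");K,T=cam(n)
    v,u=np.mgrid[:480,:640]
    P=(np.stack([(u-K[0,2])/K[0,0]*d,-(v-K[1,2])/K[1,1]*d,-d],-1)@T[:3,:3].T+T[:3,3])[d>0]
    q=P[:,:2]-c0;r=np.hypot(*q.T);a=np.arctan2(q[:,1],q[:,0])-yaw
    a=(a+np.pi)%(2*np.pi)-np.pi
    F=P[(r>.025)&(r<.07)&(a>1.4)&(a<2.5)&(P[:,2]>.03)&(P[:,2]<.05)]
    m=F[:,:2].mean(0);w=np.linalg.svd(F[:,:2]-m)[2][0];w*=np.sign(w@(m-c0))
    x=(F[:,:2]-m)@w;off=(m-c0)@np.array([-w[1],w[0]])
    print(n,len(F),F[:,2].mean(),"finger dir local",np.arctan2(w[1],w[0])-yaw,"centre bearing",np.arctan2(*(m-c0)[::-1])-yaw,"off",off,"width",2*np.abs((F[:,:2]-m)@[-w[1],w[0]]).max())
    S=P[(r<.03)&(P[:,2]>.05)&(P[:,2]<.06)]
    print(" shoulder pts",len(S),S[:,:2].min(0),S[:,:2].max(0),(S[:,:2].min(0)+S[:,:2].max(0))/2)
q0=np.array(monitor.get_joints())
for s in(1,-1):
    for (p,ys) in (((.4763,-.1646,.1),(-.598,)),((.4763,-.1646,.027),(-.598,)),((.4875,.133,.15),(-1.8,-1.465,-1.0,-.2,-.1)),((.4875,.133,.08),(-1.465,-.2,-.1))):
        for y in ys:
            q=manip.inverse_kinematics(np.array(p),Rt(y,s)); print(s,p,y,q if q is None else np.array(q))
E
```

```text
top 171 0.0403503034069796 finger dir local 1.8944480212917347 centre bearing 1.9194977234623254 off 0.0011839587266227831 width 0.018498096903611108
 shoulder pts 90 [0.4715 0.1172] [0.5022 0.1488] [0.4868 0.133 ]
side 123 0.03831775173341118 finger dir local 1.9352509024181563 centre bearing 1.8363939559714937 off -0.0046858533177171965 width 0.029093611342545365
 shoulder pts 78 [0.4727 0.114 ] [0.5036 0.1416] [0.4882 0.1278]
1 (0.4763, -0.1646, 0.1) -0.598 [ 0.0678 -0.1834 -0.4126  0.     -1.3416 -2.2366]
1 (0.4763, -0.1646, 0.027) -0.598 [ 0.0678 -0.1229 -0.4979  0.     -1.1958 -2.2366]
1 (0.4875, 0.133, 0.15) -1.8 [ 0.6657 -0.2037 -0.3378  0.     -1.4367  2.2467]
1 (0.4875, 0.133, 0.15) -1.465 [ 0.6657 -0.2037 -0.3378  0.     -1.4367  2.5817]
1 (0.4875, 0.133, 0.15) -1.0 None
1 (0.4875, 0.133, 0.15) -0.2 [ 0.6657 -0.2037 -0.3378  0.     -1.4367 -2.4365]
1 (0.4875, 0.133, 0.15) -0.1 [ 0.6657 -0.2037 -0.3378  0.     -1.4367 -2.3365]
1 (0.4875, 0.133, 0.08) -1.465 [ 0.6657 -0.1659 -0.4348  0.     -1.3019  2.5817]
1 (0.4875, 0.133, 0.08) -0.2 [ 0.6657 -0.1659 -0.4348  0.     -1.301
[... 201 characters left out ...]
-0.598 [ 0.0678 -0.1229 -0.4979  0.     -1.1958  0.905 ]
-1 (0.4875, 0.133, 0.15) -1.8 [ 0.6657 -0.2037 -0.3378  0.     -1.4367 -0.8949]
-1 (0.4875, 0.133, 0.15) -1.465 [ 0.6657 -0.2037 -0.3378  0.     -1.4367 -0.5599]
-1 (0.4875, 0.133, 0.15) -1.0 [ 0.6657 -0.2037 -0.3378  0.     -1.4367 -0.0949]
-1 (0.4875, 0.133, 0.15) -0.2 [ 0.6657 -0.2037 -0.3378  0.     -1.4367  0.7051]
-1 (0.4875, 0.133, 0.15) -0.1 [ 0.6657 -0.2037 -0.3378  0.     -1.4367  0.8051]
-1 (0.4875, 0.133, 0.08) -1.465 [ 0.6657 -0.1659 -0.4348  0.     -1.3019 -0.5599]
-1 (0.4875, 0.133, 0.08) -0.2 [ 0.6657 -0.1659 -0.4348  0.     -1.3019  0.7051]
-1 (0.4875, 0.133, 0.08) -0.1 [ 0.6657 -0.1659 -0.4348  0.     -1.3019  0.8051]
```

```bash
python3 - <<'E'
from h import *
np.set_printoptions(precision=4,suppress=True)
R=Rt(-.598,-1)
manip.movep([.4763,-.1646,.11],R); print(monitor.get_time())
print(manip.line_to([.4763,-.1646,.0265],feed=.08,force_limit=8),monitor.get_tcp_pos(),monitor.get_wrist_force())
manip.gripper_close(50); print(monitor.get_grip_width(),monitor.get_wrist_force(),monitor.get_moment())
manip.line_to([.4763,-.1646,.15],feed=.12)
print(monitor.get_time(),monitor.get_grip_width(),monitor.get_wrist_force(),monitor.get_moment())
for n in("top","side"):
    p,d=eyes.capture(n); cv2.imwrite(f"pics/{n}1.png",p)
    x,y=proj(n,(.4763,-.1646,.15)).astype(int); x0=max(0,x-60);y0=max(0,y-45);print(n,x0,y0)
    cv2.imwrite(f"pics/{n}1c.png",cv2.resize(p[y0:y0+100,x0:x0+130],None,fx=6,fy=6,interpolation=2))
E
```

```text
2.85
False [ 0.4768 -0.1647  0.0272] [ 1.0613 -0.4222  0.1833]
0.0350486724997828 [ 0.2177 -0.2171  1.5977] [0.0997 0.1556 0.0002]
5.7417 0.035028525037947955 [ 0.7675  0.3475 -2.1289] [0.0556 0.0336 0.0221]
top 361 186
side 280 224
```

View pics/side1c.png

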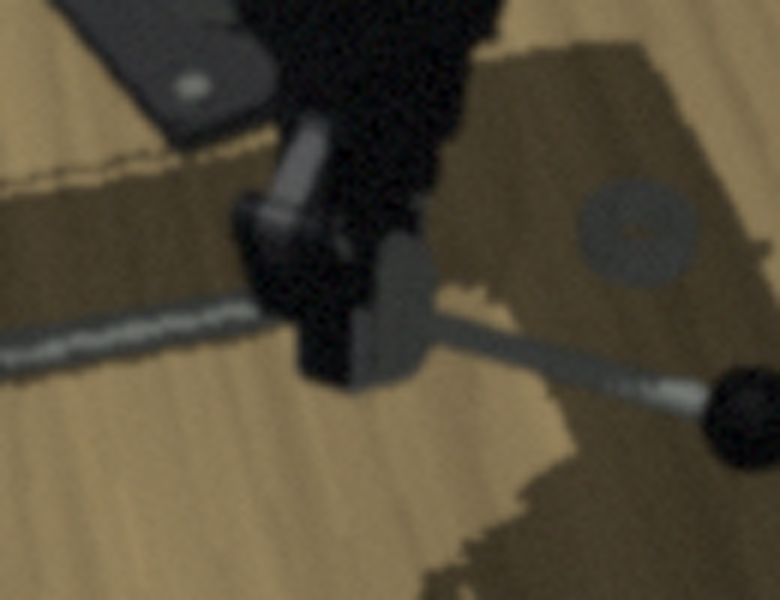

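View pics/top1c.png

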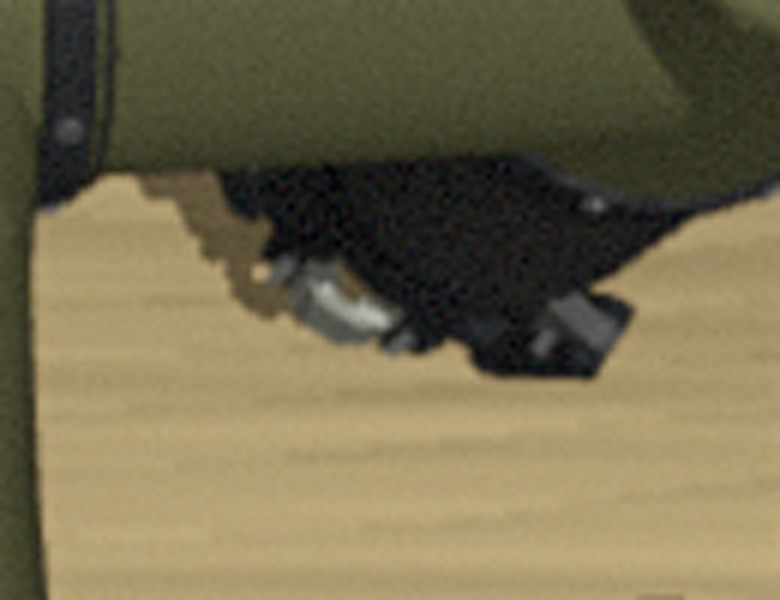

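The lever is held level between the jaws. The knob shows at side crop (752,418). I'll check the in-hand position from it, then go over the spindle.

```bash
python3 - <<'E'
from h import *
np.set_printoptions(precision=4,suppress=True)
k=at_z("side",404.9,293.25,.138); t=monitor.get_tcp_pos(); v=(k-t)[:2]; print(k,t,v,np.hypot(*v),np.arctan2(v[1],v[0]))
manip.movep([.4873,.1327,.16],Rt(-1.455,-1))
manip.sleep(.3)
print(monitor.get_time(),monitor.get_tcp_pos(),monitor.get_wrist_force(),monitor.get_moment())
for n in("top","side"):
    p,d=eyes.capture(n); cv2.imwrite(f"pics/{n}2.png",p)
    x,y=proj(n,(.4873,.1327,.12)).astype(int); x0=max(0,x-60);y0=max(0,y-45);print(n,x0,y0)
    cv2.imwrite(f"pics/{n}2c.png",cv2.resize(p[y0:y0+100,x0:x0+130],None,fx=6,fy=6,interpolation=2))
E
```

```text
[ 0.5713 -0.2308  0.138 ] [ 0.4759 -0.1646  0.149 ] [ 0.0954 -0.0662] 0.11615017301513869 -0.6066314912203713
7.45 [0.4874 0.1322 0.16  ] [ 0.5979  0.1347 -2.6095] [ 0.0135 -0.0122 -0.023 ]
top 207 183
side 254 140
```

View pics/side2c.png

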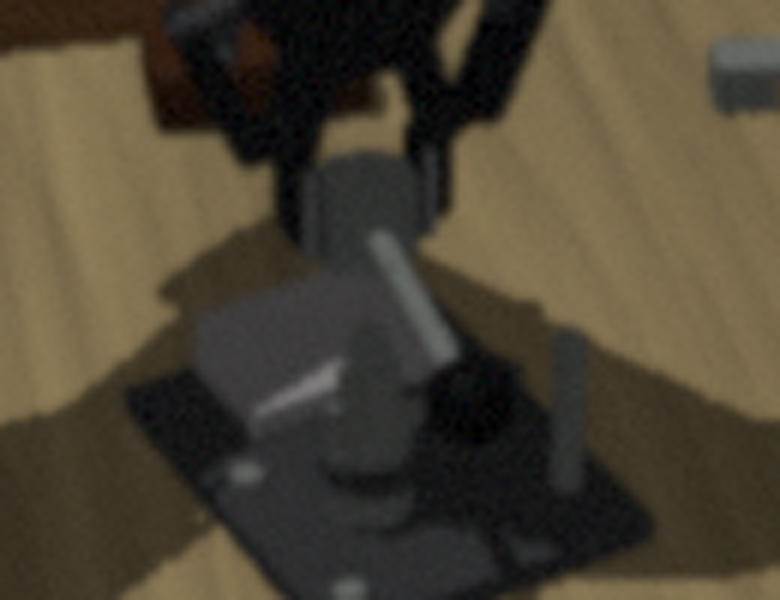

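View pics/top2c.png

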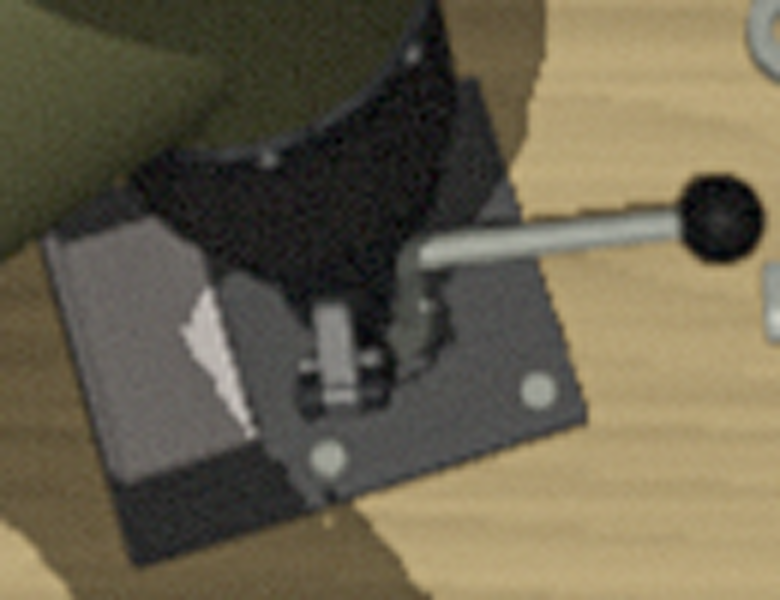

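```bash
python3 - <<'E'
from h import *
np.set_printoptions(precision=4,suppress=True)
k=at_z("top",326.6,218.9,.148); t=monitor.get_tcp_pos(); v=(k-t)[:2]; print(k,v,np.hypot(*v),np.arctan2(v[1],v[0]))
def rep(): print(round(monitor.get_time(),2),monitor.get_tcp_pos(),monitor.get_wrist_force(),monitor.get_moment())
x,y=.4873,.1327
manip.line_to([x,y,.128],feed=.06,force_limit=6);rep()
for z in(.118,.112,.108):
    h=manip.line_to([x,y,z],feed=.03,force_limit=8);print(z,h);rep()
    if h:break
E
```

```text
[0.5006 0.016  0.148 ] [ 0.0132 -0.1164] 0.11713626767948591 -1.457882297159153
8.23 [0.4874 0.1327 0.1282] [ 0.4071  0.7156 -2.2685] [0.0531 0.0442 0.0272]
0.118 False
8.72 [0.4873 0.1326 0.1179] [-0.4853  0.1542 -2.3662] [0.0532 0.0299 0.0175]
0.112 False
9.07 [0.4878 0.1332 0.1121] [ 3.0363  2.6181 -3.114 ] [ 0.9748 -1.1591 -0.0217]
0.108 False
9.35 [0.488  0.1336 0.1079] [ 5.8425  4.4882 -3.9069] [ 1.5988 -1.9725 -0.0072]
```

On the pilot now. The side force points to +x +y, so I'll recentre and then feel for the splines.

```bash
cat >> h.py <<'E'
np.set_printoptions(precision=4,suppress=True)
def rep(s=""): print(s,round(monitor.get_time(),2),np.array(monitor.get_tcp_pos()),np.array(monitor.get_wrist_force()),np.array(monitor.get_moment()))
E
python3 - <<'E'
from h import *
for x,y in((.4882,.1338),(.4887,.1345)):
    manip.line_to([x,y,.108],feed=.01);manip.sleep(.1);rep()
    f=np.array(monitor.get_wrist_force())
    if np.hypot(f[0],f[1])<2.5:break
h=manip.line_to([x,y,.099],feed=.02,force_limit=8);rep(h)
E
```

```text
9.74 [0.4881 0.1338 0.1077] [ 2.7312  1.5216 -4.175 ] [ 0.8779 -0.972  -0.0093]
 10.09 [0.4884 0.1342 0.1078] [ 0.6236  0.8023 -2.7372] [ 0.0994 -0.1858  0.0319]
False 10.69 [0.4886 0.1344 0.0989] [-0.3595 -0.8364 -2.4615] [0.0446 0.0111 0.0209]
```

It went straight past the spline ends with no resistance: TCP 0.099, underside about 72 mm. Next is pushing home gently.

```bash
python3 - <<'E'
from h import *
x,y=.4886,.1344
h=manip.line_to([x,y,.086],feed=.03,force_limit=10);rep(h)
if not h:
    h=manip.line_to([x,y,.078],feed=.01,force_limit=10);rep(h)
print(monitor.get_grip_width())
for n in("top","side"):
    p,d=eyes.capture(n); cv2.imwrite(f"pics/{n}3.png",p)
    u,v=proj(n,(.4873,.1327,.07)).astype(int); x0=max(0,u-65);y0=max(0,v-50);print(n,x0,y0)
    cv2.imwrite(f"pics/{n}3c.png",cv2.resize(p[y0:y0+100,x0:x0+130],None,fx=6,fy=6,interpolation=2))
E
```

```text
False 11.28 [0.4886 0.1344 0.0859] [ 0.3005  0.2526 -2.3876] [ 0.031  -0.0251  0.0269]
True 11.81 [0.4886 0.1344 0.0819] [-0.226   0.1305  3.7785] [0.1612 0.2776 0.0115]
0.034869829303931114
top 204 184
side 249 153
```

View pics/side3c.png

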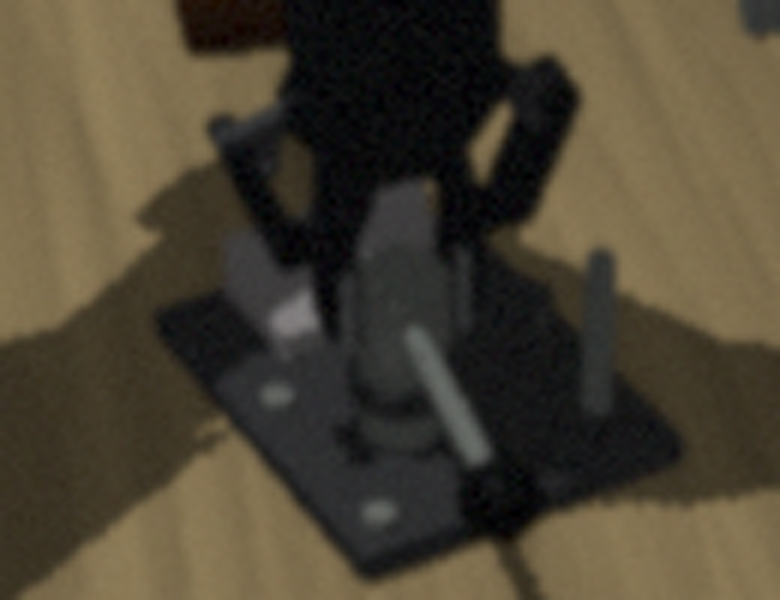

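TCP 0.0819 means the underside is at about 55 mm, so it's home on the shoulder. The side crop shows the hub sitting on the post collar. Now the swing, watching the moment.

```bash
python3 - <<'E'
from h import *
p=[.4886,.1344,.0822]
for y in (-1.40,-1.25,-1.05,-.85,-.65,-.5,-.4):
    manip.movep(p,Rt(y,-1)); rep(y)
    m=np.array(monitor.get_moment())
    if abs(m[2])>.8: break
E
```

```text
-1.4 12.16 [0.4885 0.1347 0.082 ] [-0.2458  3.0523  0.0931] [ 0.8114  0.1734 -0.0072]
-1.25 12.43 [0.4883 0.1346 0.0819] [-2.8525  3.5557  1.1661] [ 0.9154  0.9061 -0.0437]
-1.05 12.73 [0.488  0.1344 0.082 ] [-5.4024  3.3777  1.8544] [ 0.8348  1.6374 -0.0448]
-0.85 13.04 [0.4877 0.1341 0.0819] [-5.5394  1.3056  3.3067] [ 0.6431  2.1908 -0.0109]
-0.65 13.35 [0.4875 0.1339 0.0819] [-8.8071 -0.0742  2.9093] [ 0.2758  2.5119 -0.0234]
-0.5 13.62 [0.4874 0.1337 0.0819] [-8.7687  0.1763  3.5885] [0.1829 2.6926 0.0058]
-0.4 13.87 [0.4873 0.1336 0.0819] [-8.8253  0.4911  4.326 ] [-0.0716  2.8286  0.015 ]
```

The side force grew to 9 N because of a slight off-centre grip, so I'll recentre. I'll also check that the lever really turned.

```bash
python3 - <<'E'
from h import *
manip.line_to([.4873,.1343,.0822],feed=.01);rep()
for n in("top","side"):
    p,d=eyes.capture(n); cv2.imwrite(f"pics/{n}4.png",p)
    u,v=proj(n,(.4873,.1327,.07)).astype(int); x0=max(0,u-65);y0=max(0,v-60);print(n,x0,y0)
    cv2.imwrite(f"pics/{n}4c.png",cv2.resize(np.clip(p[y0:y0+100,x0:x0+130]*1.6,0,255).astype(np.uint8),None,fx=6,fy=6,interpolation=2))
E
```

```text
14.15 [0.4871 0.1337 0.082 ] [-1.3967 -2.4126  0.1827] [-0.7581  0.4654 -0.0605]
top 204 174
side 249 143
```

View pics/side4c.png

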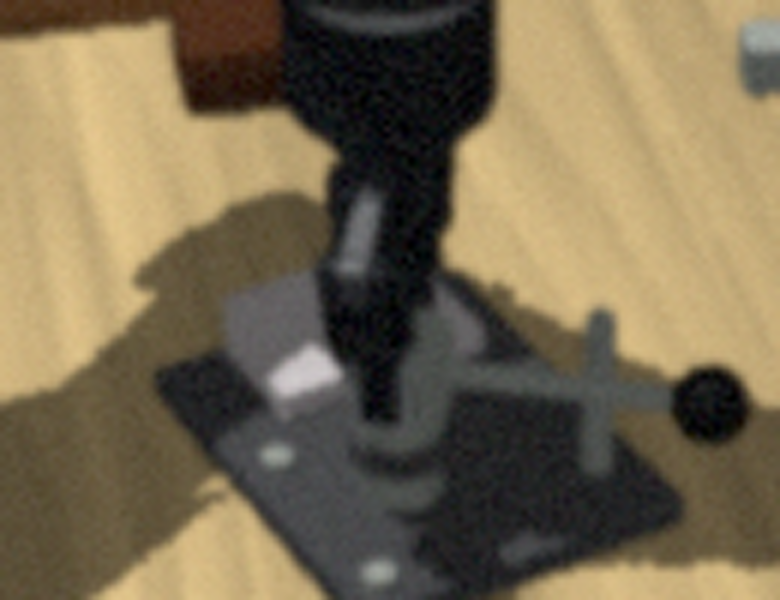

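View pics/top4c.png

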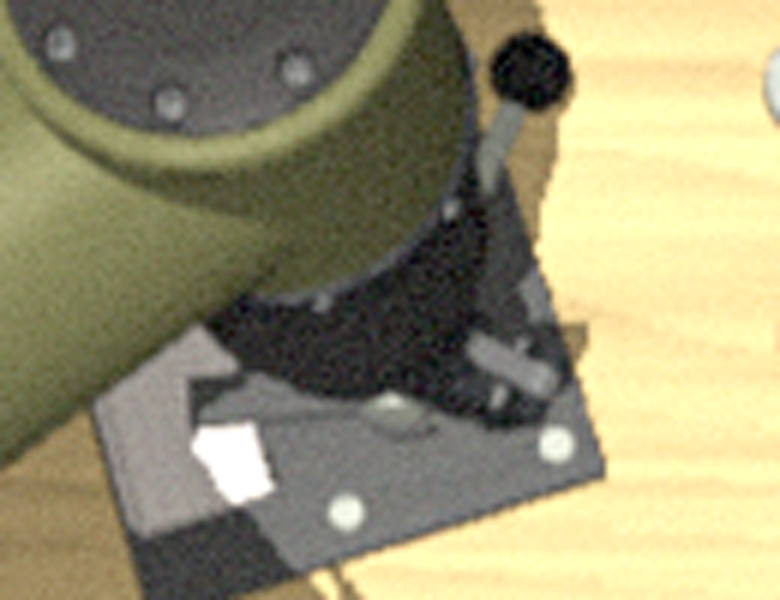

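The lever and finger turned together. Closing on the post in small steps.

```bash
python3 - <<'E'
from h import *
p=[.4871,.1338,.0822]
manip.line_to(p,feed=.01);manip.sleep(.1);rep()
for y in np.arange(-.37,-.13,.02):
    manip.movep(p,Rt(y,-1)); manip.sleep(.08)
    R=np.array(monitor.get_eef_rot()); yy=np.arctan2(-R[0,0]*-1,-R[1,0])
    rep("%.3f act %.4f"%(y,yy))
    m=np.array(monitor.get_moment())
    if abs(m[2]-0)>.35: break
E
```

```text
14.6 [0.4871 0.1336 0.082 ] [ 0.4146 -1.741  -3.19  ] [-0.9016 -0.1026 -0.0852]
-0.370 act -0.3709 14.93 [0.4868 0.1334 0.082 ] [-2.1135 -5.4492 -0.7642] [-1.5851  0.8819 -0.0927]
-0.350 act -0.3509 15.27 [0.4867 0.1333 0.082 ] [-2.092  -5.1846 -1.234 ] [-1.5547  0.9803 -0.1583]
-0.330 act -0.3310 15.6 [0.4867 0.1333 0.082 ] [-3.1502 -4.434  -0.216 ] [-1.6468  0.9948 -0.1707]
-0.310 act -0.3110 15.93 [0.4867 0.1332 0.082 ] [-3.1179 -5.0575  0.1158] [-1.7023  1.0229 -0.1588]
-0.290 act -0.2910 16.27 [0.4866 0.1332 0.082 ] [-3.4307 -4.9445 -1.3076] [-1.7427  1.0272 -0.1527]
-0.270 act -0.2710 16.6 [0.4866 0.1332 0.082 ] [-3.4079 -6.004  -0.1692] [-1.7898  1.1074 -0.0991]
-0.250 act -0.2510 16.93 [0.4866 0.1331 0.082 ] [-3.8015 -6.0311 -0.8981] [-1.826   1.1034 -0.1397]
-0.230 act -0.2310 17.27 [0.4866 0.1331 0.082 ] [-2.9678 -4.6926 -0.4819] [-1.9066  1.1449 -0.1591]
-0.210 act -0.2111 17.6 [0.4866 0.133  0.082 ] [-3.0444 -6.4995 -0.5403] [-1.889   1.1008 -0.142 ]
-0.190 act -0.1917 17.93 [0.4866 0.133  0.082 ] [-3.1836 -5.9117  0.0105] [-2.0229  1.1599 -0.4497]
```

Contact at about −0.195 rad (expected −0.205), moment 0.45 N m against 0.15 running friction. I'll ease the side load, release, retreat and look.

```bash
python3 - <<'E'
from h import *
manip.line_to([.4868,.1332,.0822],Rt(-.188,-1),feed=.01);manip.sleep(.1);rep()
manip.ungrasp();manip.sleep(.2);rep("open")
manip.line_to([.4868,.1332,.22],feed=.12);rep()
manip.movep([.40,-.10,.30],Rt(-.188,-1));rep()
for n,Z in(("top",6),("side",6)):
    p,d=eyes.capture(n); cv2.imwrite(f"pics/{n}5.png",p);np.save(f"pics/{n}5.npy",d)
    u,v=proj(n,(.50,.1327,.07)).astype(int); x0=max(0,u-65);y0=max(0,v-50);print(n,x0,y0)
    cv2.imwrite(f"pics/{n}5c.png",cv2.resize(np.clip(p[y0:y0+100,x0:x0+130]*1.4,0,255).astype(np.uint8),None,fx=6,fy=6,interpolation=2))
E
```

```text
18.28 [0.4865 0.1329 0.082 ] [-1.7164 -4.7717 -2.1386] [-1.5951  0.8188 -0.5964]
open 19.03 [0.4868 0.1332 0.0822] [-0.0313 -0.3701 -0.5883] [-0.0105 -0.0641 -0.0409]
 20.33 [0.4865 0.1331 0.219 ] [ 0.5357 -0.043   0.2535] [-0.0207  0.0725  0.0267]
 21.36 [ 0.4002 -0.0994  0.2991] [-0.0308 -0.3469  0.7112] [-0.0106 -0.059  -0.019 ]
top 205 178
side 255 153
```

View pics/side5c.png

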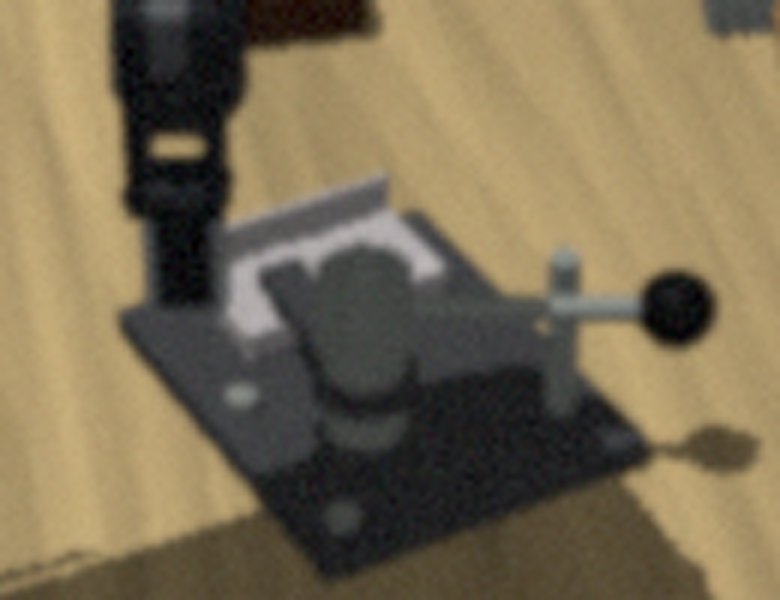

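View pics/top5c.png

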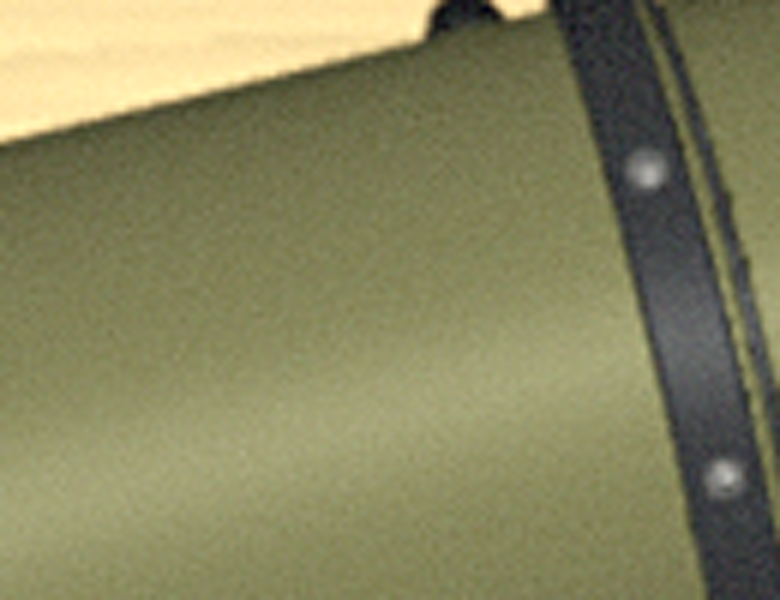

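View pics/top5.png

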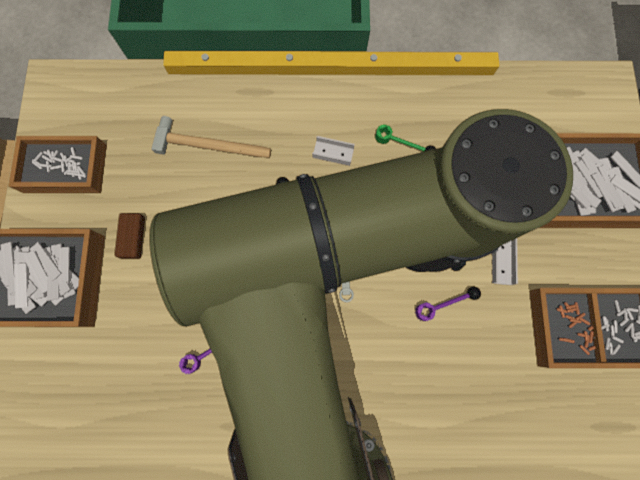

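In the side view the hub is seated, the arm is behind the post at (565,300) and the finger is over the clamp pad. The robot hides the top view, so I'll move aside and measure.

```bash
python3 - <<'E'
from h import *
manip.movep([.30,-.45,.30],Rt(-.6,-1));rep()
for n in("top","side"):
    p,d=eyes.capture(n); cv2.imwrite(f"pics/{n}6.png",p);np.save(f"pics/{n}6.npy",d)
p=cv2.imread("pics/top6.png");cv2.imwrite("pics/top6c.png",cv2.resize(p[180:280,205:335],None,fx=6,fy=6,interpolation=2))
K,T=cam("top")
print(proj("top",(.4875,.1333,.085)),proj("top",(.4875+.115*np.cos(.2),.1333-.115*np.sin(.2),.07)))
E
```

```text
22.82 [ 0.3007 -0.4494  0.3001] [-0.5194  0.2576  0.2762] [ 0.0283  0.0012 -0.0248]
[268.8634 232.715 ] [281.5039 183.1357]
```

View pics/top6c.png

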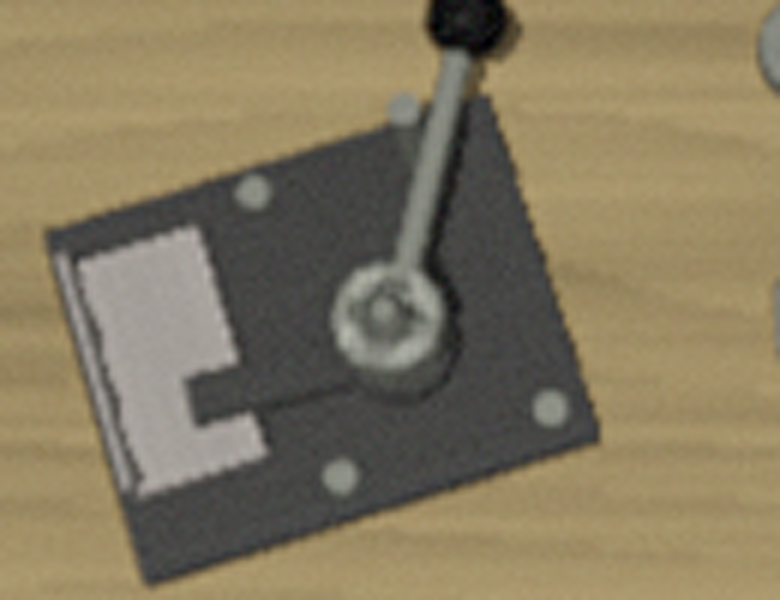

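View pics/top6.png

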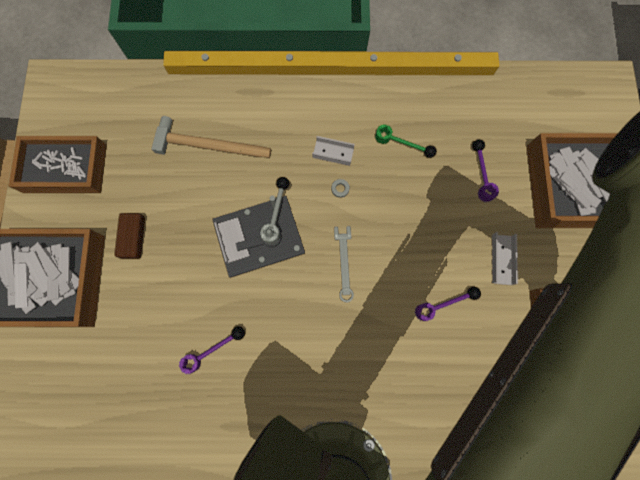

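```bash
python3 - <<'E'
from h import *
g=lambda X,Y:(205+(X+.5)/6-.5,180+(Y+.5)/6-.5)
h=at_z("top",*g(389,316),.085);k=at_z("top",*g(466,17),.070);a1=at_z("top",*g(457,60),.07)
print(h,k,np.hypot(*(k-h)[:2]),np.arctan2(*(k-h)[1::-1]))
post=at_z("top",*g(404,108),.085)
e=(k-h)[:2]/np.hypot(*(k-h)[:2]);print(post,"arm-post dist",np.cross(e,(post-h)[:2]))
# arm centre near the post, at z=.07
K,T=cam("top");d=np.load("pics/top6.npy");v,u=np.mgrid[:480,:640]
P=(np.stack([(u-K[0,2])/K[0,0]*d,-(v-K[1,2])/K[1,1]*d,-d],-1)@T[:3,:3].T+T[:3,3])[d>0]
r=np.hypot(P[:,0]-h[0],P[:,1]-h[1])
H=P[(r<.0165)&(r>.013)];print("hub rim z",np.median(H[:,2]))
q=P[:,:2]-h[:2];s=q@e;t=q@np.array([-e[1],e[0]])
A=P[(s>.03)&(s<.09)&(abs(t)<.007)&(P[:,2]>.06)];print("arm z",np.median(A[:,2]))
m=A[:,:2].mean(0);w=np.linalg.svd(A[:,:2]-m)[2][0];w*=np.sign(w[0]);print("arm ang",np.arctan2(w[1],w[0]),"post dist",np.cross(w,post[:2]-m))
F=P[(r>.025)&(r<.07)&(P[:,2]>.03)&(P[:,2]<.05)&(s<0)];m=F[:,:2].mean(0);w=np.linalg.svd(F[:,:2]-m)[2][0];w*=np.sign(w@(m-h[:2]));print("finger",np.arctan2(w[1],w[0]),len(F))
E
```

```text
[0.4885 0.1322 0.085 ] [0.6018 0.1089 0.07  ] 0.11572554418932242 -0.2027793248518318
[0.5631 0.1288 0.085 ] arm-post dist 0.011675174182612888
hub rim z 0.08495214940787371
arm z 0.07399632758648739
arm ang -0.20564051225755145 post dist 0.011401728092864952
finger 1.8422856336039386 193<stdin>:6: DeprecationWarning: Arrays of 2-dimensional vectors are deprecated. Use arrays of 3-dimensional vectors instead. (deprecated in NumPy 2.0)
<stdin>:14: DeprecationWarning: Arrays of 2-dimensional vectors are deprecated. Use arrays of 3-dimensional vectors instead. (deprecated in NumPy 2.0)
```

Hub rim is at 85.0 mm, the arm at local 1.05 rad, and the arm's centre line is 11.4–11.7 mm from the post's axis (11 expected). The bystanders haven't moved. Handing in.

```bash
python3 - <<'E'
from h import *
manip.job_done();print(monitor.get_time())
E
```

```text
the job is handed in; nothing more can be done
the job is handed in; nothing more can be done
```

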